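# Clamp the lid of the bench steriliser

### The job

Close up the steriliser for its next run: swing the bridge bar across the lid until its forked end is fully home round the catch post, then wind the star wheel clockwise until the pad has the lid clamped firmly hand-tight (pad touching is not yet tight: the bar has some play to take up), without straining it. Leave the bar home, and do not disturb the other things on the bench.

Things in the scene. Friction and masses are not known exactly. Their poses are not given: they have to be found in the camera images.
- steriliser: Bench steriliser, fixed: black base, aluminium vessel 250 mm across, rim 142 mm high. Origin on the bench under the vessel's middle; z up; x from front (dial side, nearer the robot) to back. Two steel posts, 15 mm thick with 29 mm collars, tops 227 mm high, at y = +150 mm (the bar's pivot) and y = -150 mm (catch post). Black handles reach 158 mm to front and back, 119 mm high.
- lid: Cast lid 256 mm across, loose but heavy (about 1.5 kg), already seated on the rim, to stay there. Origin at the centre of its underside. Its flat middle boss, 56 mm across, is 26 mm above the origin (168 mm above the bench): the pad bears on it. A pressure gauge and a weighted valve on its front half, 60 to 110 mm from the middle, rise up to 60 mm above the origin.
- bridge (a joint): Swing angle of the bridge bar about the upright pivot post (rad): 0 = fully home across the lid, fork against the catch post (hard stop); grows as the free end swings to the back. Starts at 0.2 to 0.36. Stiff hinge (0.5 N m), stays where left. No latch: a push on the bar or on the wheel towards the back, of more than about 4 N, can swing it open again; one towards the front presses it on its stop.
- bridge_pivot (a point): Point on the pivot axis at the bar's mid-height, 201 mm above the bench.
- bridge_end (a point): Point in the bar's free end at mid-height, 290 mm from the pivot axis and 140 mm from the wheel's axis. The bar lies 190 to 212 mm above the bench. Its back face, free to be pushed here, is 18.5 mm behind this point (square to the bar); the fork goes on to 329 mm from the pivot.
- star_wheel: Four-spoke star wheel on the clamp screw, on the bar 150 mm from the pivot. Origin in the hub's centre at the spokes' mid-height, 254 to 258 mm above the bench at the start; z up along the screw. Steel spokes, 14 mm thick, lie along its +x, -x, +y, -y axes; black end balls, 26 mm across, centred 78 mm out. Hub 40 mm across, from 15 mm below to 23 mm above the origin.
- wheel_axis (a point): Point on the screw axis at the top of the bar's screw boss (52 mm across), 221 mm above the bench; fixed to the bar. Turning the wheel clockwise seen from above lowers screw, wheel and pad together by 8 mm a turn. It turns with a steady friction of about 0.2 N m (4 N at 50 mm from the axis); as it tightens, the pad force grows by about 80 N for each further 0.1 N m.
- clamp_pad: Steel pad 42 mm across at the screw's lower end, under the bar. Origin at the centre of its underside. It meets the boss 0.2 to 0.6 turn from the start; the screw then still turns easily, lifting the bar through a few mm of play until it bears under the posts' collars; then it gets hard within an eighth of a turn. 0.35 to 0.6 N m is hand-tight; over 0.8 strains the lid. It stays when let go.
- tube_rack: White test tube rack with tubes, bystander, 240 mm long, 121 mm high; origin under its middle.
- paper_roll: White paper roll, bystander, 110 mm across, 100 mm high; origin under its middle.
- flask: Stoppered conical flask, bystander, 84 mm across, 138 mm high; origin under its middle.
- beaker: Glass beaker, bystander, 72 mm across, 95 mm high; origin under its middle.
- petri_stack: Stack of four dishes, bystander near the steriliser's catch post, 90 mm across, 57 mm high; origin under its middle.
- magnifier: Black magnifying glass lying flat, bystander, 145 mm long; origin under its lens.
- timer: Teal timer, bystander, 65 mm square, 22 mm high; origin under its middle.
- match_tray: Small yellow tray, bystander, 70 by 50 by 20 mm; origin under its middle.

How it is judged:
On the way, in this order (a step that is already met when the one before it is completed fails the run):
1. the bridge bar is swung fully home against the catch post (value of joint bridge below 0.03 rad and contact force between clamp_pad and lid below 1 N), for 0.2 s.
2. the pad is wound down until it bears on the lid (value of joint bridge below 0.04 rad and contact force between clamp_pad and lid above 20 N), for 0.1 s.
At the end, for the whole second after the job is handed in: The bar is home (within 0.04 rad of its stop), the pad presses on the seated lid with more than 60 N, and the wheel is at rest (value of joint bridge below 0.04 rad and contact force between clamp_pad and lid above 60 N and horizontal distance between lid and steriliser below 0.006 m and angular speed of star_wheel below 0.05 rad/s); the robot touches nothing.
It fails at once if the lid is strained: pad force above 550 N (contact force between clamp_pad and lid above 550 N).
It fails at once if a bystander is moved by more than 30 mm (distance of any of tube_rack, paper_roll, flask, beaker, petri_stack, magnifier, timer, match_tray from where it was at the start of the episode above 0.03 m).
It also fails if it takes over 70 s, if anything falls off the work surface, if the arm or the gripper's body presses on something with over 40 N, if the wrist force passes 120 N, or if a joint passes its speed limit or range.

### The arm

A 6-joint arm with a two-finger parallel gripper is mounted at the origin on the work surface. World frame = base frame: x ahead of the robot, y to its left, z up, the work surface at z = 0. Lengths are in m, angles in rad, forces in N, time in s.
With the tool pointing down it reaches from about 0.35 to 0.775 m from the base axis. Payload 7.3 kg.
Tool frame: the origin (TCP) lies at the very end of the fingers, on their centre line; the grasp point (between the pads) lies 19 mm behind it; z points along the fingers, y is the line along which they close (so a half turn about z gives the same grasp; the last joint's range is limited). The gripper opens to 92 mm and grips with 3 to 60 N. Pads are 19 mm wide; open, the fingers measure 130 mm over their backs; the gripper's body (75 mm by 190 mm) begins 47 mm behind the grasp point.
Start: joints at [-1.325, 0.342, 1.524, -0, 1.275, -0.146], TCP at [0.2, -0.485, 0.205] pointing down, gripper open.
Joint ranges: [-2.53, 2.53], [-0.77, 2.02], [0.04, 2.7], [-1, 4.14], [0.28, 2.66], [-3.11, 3.11]. Speed limits (rad/s): [2.57, 2.57, 3.14, 3.14, 3.14, 3.14].

### API

Orientations are given as [roll, pitch, yaw] about the fixed x, y, z axes, in that order (R = Rz(yaw) Ry(pitch) Rx(roll)).
In Python, from cell import observe, read_camera, get_calibration, hand_in, search_frame gives the robot as it stands.
- The arm moves only by the tool step_arm, never from a script. Its argument "commands" is a list of rows, each an object with "translation": the shift along the tool's x, y, z in mm, a list of three; "roll": the turn about the tool's z in rad. In form: [{"translation": [x, y, z], "roll": roll}, ...]. A call has 1 to 20 rows; each row shifts and turns the commanded pose from where the row before left it, along the tool's axes as they then stand; what a row does not reach is not made up. A row lasts 1/12 s, in which the tool goes at most 41.7 mm and 7.16 degrees, less where a joint would pass 70% of its speed; a pose out of reach is approached as far as the arm can. A call is refused whole if a number of a shift passes 41.7 or a number of a turn 0.125, either way. A call with a gripper value outside its range is refused whole. "fingers" is the opening, from 0 (shut) to 1 (fully open), set as the call begins (left out, the last holds). The fingers move at their own pace and stop on an object; "grip_force" is the grip in N (left out, the last holds). Time passes only in rows, so rows that do not move let the fingers close. It gives the time, the measured TCP pose, the force, the opening and the grip force at its end, in the units of the state.
- observe(): the state, without advancing time (a new reading comes with each control period).
- read_camera(name): name is "side" or "top"; returns the picture (400x640x3 uint8, red, green, blue); there is no depth.
- get_calibration(name): a dict with "camera_matrix" (3x3 intrinsics, pixels), "world_from_camera" (4x4, takes a point from camera to world coordinates). Camera axes: x right, y up, looking along -z (the intrinsics and any distortion apply to the point x, -y, -z); pixel columns grow to the right and rows downward; lengths in m; the calibration is good to about 2 mm. A picture is of the moment at which its call begins. get_calibration takes no time and is no camera call.
- hand_in(): hands the job in; it is judged then, once.
Trained networks look in the newest picture that a camera, given by its name, has taken for a name from the list of things; names that differ only in an ending like _2 or _b are one class to them, and where a whole thing is asked for, a point or a joint stands for the part that bears it (a point fixed in the world has none). Each returns a list of dicts, best first, with "confidence" (0 to 1); they miss things now and then, are a little off and sometimes report something else, mostly with a low value. They report only what shows in the picture. A call takes as long as a camera call.
- search_frame(camera, name): "at" ([x, y, z] in m, in world coordinates, good to about 4 mm: the middle of the surface that is visible of it).
The state is a dict: "time": time; "qpos": joint angles; "qvel": joint speeds; "joint_efforts": joint torques, N m; "tool_pos": TCP position; "tool_rot": TCP orientation; "contact_force": force on the tool from outside, world axes, zero at the start; "torque": the same for the moment, N m; "opening": finger opening in m; "grip_force": force on a finger pad.
Only numpy, scipy, OpenCV 4.12 (cv2) and the standard library are available. Lean on these libraries where they do the work, as an engineer would, in place of code of your own. Each camera call takes 0.05 s, during which the arm holds its last target. There are 200 camera calls.

## Working session

There is one attempt and no reset: what is moved stays moved. The work goes in short steps, Python scripts to look and compute and a tool call to move; the robot and the scene stay as the last step left them, time stands still between calls to the robot, and variables do not carry over. Pictures are saved under pics/ and viewed, at most 10 in all, crops included, and the job is handed in when it is done.

Besides the shell and the picture viewer there is one more tool, called after "Call:" as name(argument=value, ...) on one line, values as JSON. step_arm: Moves the arm, as the interface text tells. Its arguments: {"type":"object","properties":{"commands":{"type":"array"},"fingers":{"type":"number"},"grip_force":{"type":"number"}},"required":["commands"]}

```bash
mkdir -p pics; ls; python3 - <<'E'
from cell import *
import cv2, numpy as np
for c in ("top","side"):
    im=read_camera(c); cv2.imwrite(f"pics/{c}0.png",im[:,:,::-1])
    K=get_calibration(c); print(c,np.round(K["camera_matrix"],1).tolist(),np.round(K["world_from_camera"],3).tolist())
    for n in ("steriliser","bridge_end","bridge_pivot","wheel_axis","star_wheel","lid","petri_stack","tube_rack","flask","paper_roll","beaker"):
        print(n,[(np.round(d["at"],3).tolist(),round(d["confidence"],2)) for d in search_frame(c,n)[:2]])
s=observe();print({k:np.round(v,3).tolist() for k,v in s.items()})
E
```

```text
pics
top [[369.5, 0.0, 317.7], [0.0, 369.5, 193.6], [0.0, 0.0, 1.0]] [[0.029, 0.992, -0.121, 0.373], [-0.999, 0.027, -0.021, -0.038], [-0.018, 0.122, 0.992, 1.447], [0.0, 0.0, 0.0, 1.0]]
steriliser [([0.54, 0.006, 0.208], 0.77)]
bridge_end [([0.54, 0.001, 0.216], 0.81), ([0.452, -0.217, 0.056], 0.74)]
bridge_pivot [([0.54, 0.003, 0.215], 0.56), ([0.516, 0.252, 0.01], 0.21)]
wheel_axis [([0.538, 0.003, 0.219], 0.74), ([0.458, 0.486, 0.073], 0.61)]
star_wheel [([0.539, 0.009, 0.26], 0.67)]
lid [([0.473, 0.01, 0.163], 0.92)]
petri_stack [([0.452, -0.215, 0.059], 0.75)]
tube_rack [([0.462, 0.485, 0.077], 0.91), ([0.351, 0.373, 0.002], 0.46)]
flask [([0.68, 0.362, 0.053], 0.64), ([0.536, 0.003, 0.213], 0.41)]
paper_roll [([0.608, -0.437, 0.098], 0.69)]
beaker [([0.392, -0.51, 0.059], 0.72), ([0.607, -0.438, 0.1], 0.58)]
side [[407.0, 0.0, 316.0], [0.0, 407.0, 203.9], [0.0, 0.0, 1.0]] [[-0.95, 0.184, -0.253, 0.187], [-0.313, -0.583, 0.75, 0.941], [-0.009, 0.792, 0.611, 0.979], [0.0, 0.0, 0.0, 1.0]]
steriliser [([0.5, 0.086, 0.119], 0.67)]
bridge_end []
bridge_pivot [([0.535, 0.03, 0.222], 0.86)]
wheel_axis [([0.537, 0.029, 0.219], 0.87)]
star_wheel [([0.534, 0.024, 0.263], 0.74)]
lid [([0.476, 0.036, 0.158], 0.91)]
petri_stack [([0.433, -0.222, 0.059], 0.7)]
tube_rack [([0.678, 0.393, 0.054], 0.62), ([0.45, 0.464, 0.072], 0.6)]
flask [([0.678, 0.392, 0.053], 0.95)]
paper_roll [([0.599, -0.415, 0.084], 0.84)]
beaker [([0.393, -0.474, 0.072], 0.93)]
{'time': 1.2, 'qpos': [-1.325, 0.342, 1.524, -0.0, 1.275, -0.146], 'qvel': [-0.001, 0.001, -0.0, 0.001, -0.001, -0.001], 'joint_efforts': [-0.001, -43.115, -24.448, 0.072, 0.048, -0.0], 'tool_pos': [0.2, -0.485, 0.205], 'tool_rot': [3.141, 0.0, 0.392], 'contact_force': [0.211, -0.05, 0.347], 'torque': [-0.06, -0.008, -0.022], 'grip_force': 0.0, 'opening': 0.092}
```

View pics/top0.png

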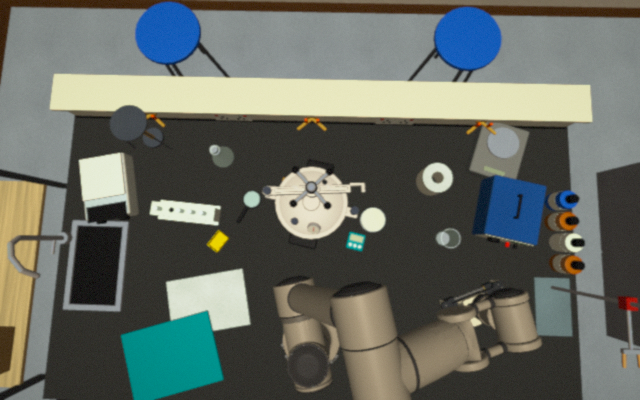

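View pics/side0.png

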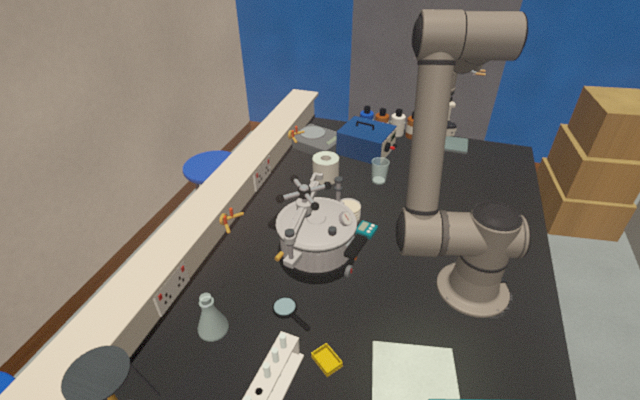

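The top view shows the steriliser around (311,203), wheel hub about (311,187), pivot about (267,190), fork end about (360,187), catch post about (352,211), petri stack at (373,219). I'll zoom in and project.

```bash
cat > h.py <<'E'
from cell import *
import cv2, numpy as np
def ray(c,u,v,z):
    k=get_calibration(c);K=np.array(k["camera_matrix"]);T=np.array(k["world_from_camera"])
    d=T[:3,:3]@np.array([(u-K[0,2])/K[0,0],-(v-K[1,2])/K[1,1],-1]);o=T[:3,3]
    return o+d*(z-o[2])/d[2]
def proj(c,p):
    k=get_calibration(c);K=np.array(k["camera_matrix"]);T=np.array(k["world_from_camera"])
    q=T[:3,:3].T@(np.array(p)-T[:3,3]); return K[0,2]+K[0,0]*q[0]/-q[2],K[1,2]+K[1,1]*q[1]/q[2]
def crop(c,x,y,w,h,s,f,marks=()):
    im=read_camera(c)[:,:,::-1][y:y+h,x:x+w]; im=cv2.resize(im,None,fx=s,fy=s,interpolation=cv2.INTER_CUBIC)
    for m in marks:
        u,v=proj(c,m); cv2.circle(im,(int((u-x+.5)*s),int((v-y+.5)*s)),3,(0,0,255),-1)
    cv2.imwrite(f,im)
def st():
    s=observe();print({k:np.round(s[k],3).tolist() for k in("time","qpos","tool_pos","tool_rot","contact_force","torque","opening","grip_force")});return s
E
python3 - <<'E'
from h import *
crop("top",245,145,150,110,5.3,"pics/top1.png")
E
```

```text
(no output)
```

View pics/top1.png

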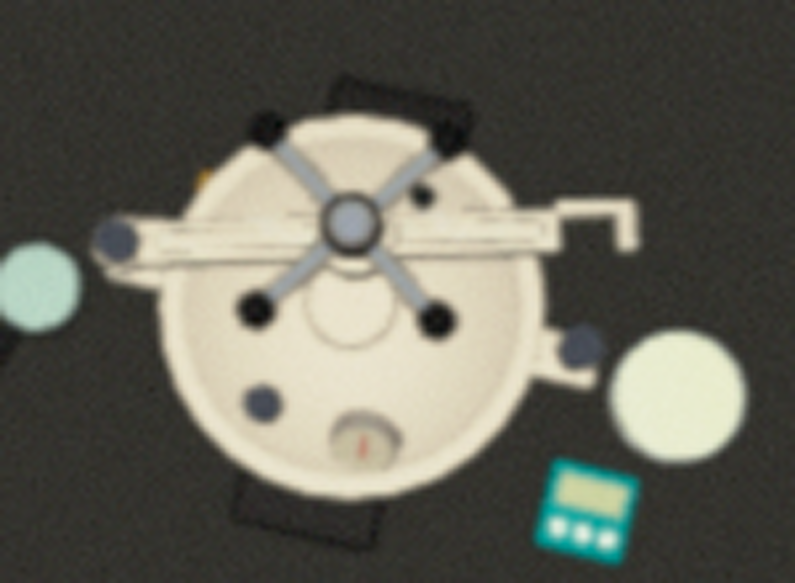

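Crop: pivot post top at crop (117,240), catch post top (580,347), hub (351,222), fork tip region (565–635,205–250), balls (268,130), (450,135), (257,310), (437,321). The bar is open by about 0.25 rad.

```bash
python3 - <<'E'
from h import *
f=lambda u,v,z:ray("top",245+u/5.3-.5,145+v/5.3-.5,z)
P=f(117,240,.227);C=f(580,347,.227);H=f(351,222,.279)
print("pivot",P,"catch",C,"d",np.linalg.norm(P-C),"hub",H, "hub-piv",np.linalg.norm((H-P)[:2]))
B=[f(*p,.26) for p in((268,130),(450,135),(437,321),(257,310))]
print("balls",np.round(B,4).tolist(),"ctr",np.mean(B,0))
print("spoke angs",np.degrees([np.arctan2(*(b-np.mean(B,0))[[1,0]]) for b in B]))
y=(C-P)[:2]; y/=np.linalg.norm(y)   # bar home direction
x=np.array([-y[1],y[0]])  # to back
h=(H-P)[:2];print("steriliser yaw",np.arctan2(x[1],x[0]),"bridge",np.arctan2(h@x,h@y))
a=np.arctan2(h@x,h@y)
for ang in(a,0):
    d=np.cos(ang)*y+np.sin(ang)*x; n=np.cos(ang)*x-np.sin(ang)*y
    print(ang,"end",P[:2]+.29*d,"n(back)",n,"push pt face",P[:2]+.28*d+n*.0185,"wheel",P[:2]+.15*d)
print("corner fork",f(632,203,.212),f(560,203,.212))
print("ctr",(P+C)/2)
E
```

```text
pivot [0.530127   0.15903316 0.227     ] catch [ 0.47065799 -0.13334513  0.227     ] d 0.2983649151462226 hub [0.53816021 0.0097654  0.279     ] hub-piv 0.14948376569568664
balls [[0.5967, 0.0635, 0.26], [0.5965, -0.0487, 0.26], [0.4815, -0.0437, 0.26], [0.4852, 0.0662, 0.26]] ctr [0.53996403 0.00933115 0.26      ]
spoke angs [  43.67111461  -45.73558423 -137.81930707  133.96053887]
steriliser yaw -0.20066024165423832 bridge 0.25442580570515105
0.25442580570515105 end [ 0.5457115  -0.13054779] n(back) [0.99855498 0.05373966] push pt face [ 0.56364737 -0.11956805] wheel [0.53818795 0.00924991]
0 end [ 0.47232525 -0.12514805] n(back) [ 0.97993519 -0.19931637] push pt face [ 0.49244722 -0.11903605] wheel [0.50022955 0.01204288]
corner fork [ 0.56459576 -0.16595716  0.212     ] [ 0.56338541 -0.12021684  0.212     ]
ctr [0.5003925  0.01284402 0.227     ]
```

Call:
step_arm(commands=[{"translation": [0, 0, -10], "roll": -0.118}, {"translation": [0, 0, -10], "roll": -0.118}, {"translation": [0, 0, -10], "roll": -0.118}, {"translation": [0, 0, -10], "roll": -0.118}, {"translation": [0, 0, -10], "roll": -0.118}, {"translation": [0, 0, -10], "roll": -0.118}, {"translation": [0, 0, -10], "roll": -0.118}, {"translation": [0, 0, -10], "roll": -0.118}, {"translation": [0, 0, -10], "roll": -0.118}, {"translation": [0, 0, -10], "roll": -0.118}], fingers=0, grip_force=20)

```text
time: 2.08
tool_pos: [0.2005, -0.4852, 0.3054]
tool_rot: [-3.142, 0.0, 1.578]
contact_force: [0.7, 0.6, 0.7]
opening: 0.0299
grip_force: 0.0
```

Call:
step_arm(commands=[{"translation": [19.7, 23.3, 0], "roll": 0}, {"translation": [19.7, 23.3, 0], "roll": 0}, {"translation": [19.7, 23.3, 0], "roll": 0}, {"translation": [19.7, 23.3, 0], "roll": 0}, {"translation": [19.7, 23.3, 0], "roll": 0}, {"translation": [19.7, 23.3, 0], "roll": 0}, {"translation": [19.7, 23.3, 0], "roll": 0}, {"translation": [19.7, 23.3, 0], "roll": 0}, {"translation": [19.7, 23.3, 0], "roll": 0}, {"translation": [19.7, 23.3, 0], "roll": 0}, {"translation": [19.7, 23.3, 0], "roll": 0}, {"translation": [19.7, 23.3, 0], "roll": 0}, {"translation": [19.7, 23.3, 0], "roll": 0}, {"translation": [19.7, 23.3, 0], "roll": 0}, {"translation": [19.7, 23.3, 0], "roll": 0}, {"translation": [19.7, 23.3, 0], "roll": 0}, {"translation": [19.7, 23.3, 0], "roll": 0}, {"translation": [19.7, 23.3, 0], "roll": 0}])

```text
time: 3.58
tool_pos: [0.6205, -0.129, 0.3049]
tool_rot: [-3.142, 0.0, 1.572]
contact_force: [-0.4, -1.0, -0.1]
opening: 0.0006
grip_force: 0.0
```

Call:
step_arm(commands=[{"translation": [0, 0, 22], "roll": 0}, {"translation": [0, 0, 22], "roll": 0}, {"translation": [0, 0, 22], "roll": 0}, {"translation": [0, 0, 22], "roll": 0}, {"translation": [0, 0, 22], "roll": 0}, {"translation": [0, -10, 0], "roll": 0}, {"translation": [0, -10, 0], "roll": 0}, {"translation": [0, -8, 0], "roll": 0}, {"translation": [0, -6, 0], "roll": 0}, {"translation": [0, -6, 0], "roll": 0}])

```text
time: 4.42
tool_pos: [0.5793, -0.1303, 0.1953]
tool_rot: [3.141, 0.0, 1.572]
contact_force: [-0.5, -1.3, 0.9]
opening: 0.0004
grip_force: 0.0
```

```bash
python3 - <<'E'
from h import *
st();crop("top",245,145,150,110,5.3,"pics/top2.png")
E
```

```text
{'time': 4.417, 'qpos': [-0.35, 0.476, 1.342, -0.0, 1.323, -0.351], 'tool_pos': [0.579, -0.13, 0.195], 'tool_rot': [3.141, 0.0, 1.572], 'contact_force': [-0.461, -1.264, 0.944], 'torque': [-0.072, -0.082, -0.025], 'opening': 0.0, 'grip_force': 0.0}
```

View pics/top2.png

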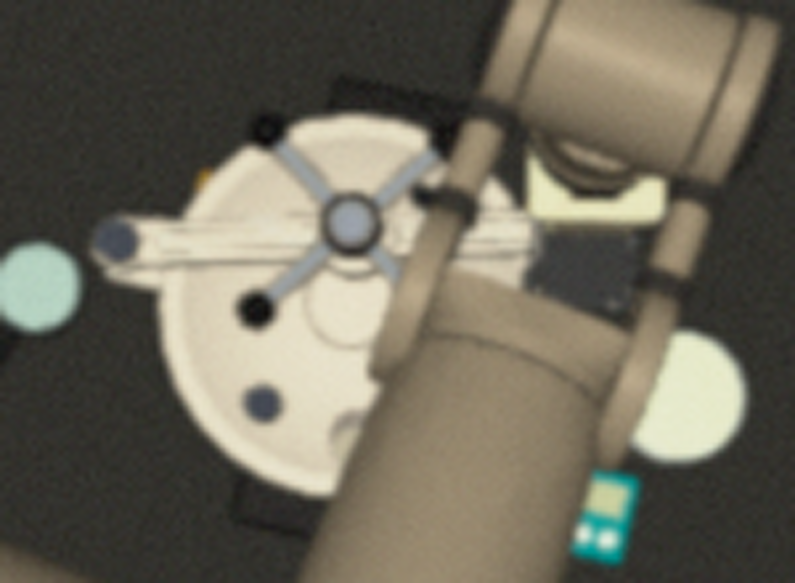

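The hand sits behind the fork with the bar not yet touched (hub still at (351,222)). I'll push toward the front.

Call:
step_arm(commands=[{"translation": [0, -6, 0], "roll": 0}, {"translation": [0, -6, 0], "roll": 0}, {"translation": [0, -6, 0], "roll": 0}, {"translation": [0, -6, 0], "roll": 0}, {"translation": [0, -6, 0], "roll": 0}, {"translation": [0, -6, 0], "roll": 0}, {"translation": [0, -6, 0], "roll": 0}, {"translation": [0, -6, 0], "roll": 0}])

```text
time: 5.13
tool_pos: [0.5309, -0.1303, 0.195]
tool_rot: [3.141, 0.0, 1.572]
contact_force: [0.7, -0.7, 0.7]
opening: 0.0003
grip_force: 0.0
```

Call:
step_arm(commands=[{"translation": [0, -4, 0], "roll": 0}, {"translation": [0, -4, 0], "roll": 0}, {"translation": [0, -3, 0], "roll": 0}])

```text
time: 5.38
tool_pos: [0.5201, -0.1303, 0.195]
tool_rot: [3.141, 0.0, 1.572]
contact_force: [0.1, 0.1, -0.1]
opening: 0.0002
grip_force: 0.0
```

```bash
python3 - <<'E'
from h import *
st();crop("top",245,145,150,110,5.3,"pics/top3.png")
E
```

```text
{'time': 5.383, 'qpos': [-0.388, 0.371, 1.51, -0.0, 1.261, -0.389], 'tool_pos': [0.52, -0.13, 0.195], 'tool_rot': [3.141, 0.0, 1.572], 'contact_force': [0.111, 0.145, -0.102], 'torque': [-0.065, -0.14, -0.05], 'opening': 0.0, 'grip_force': 0.0}
```

View pics/top3.png

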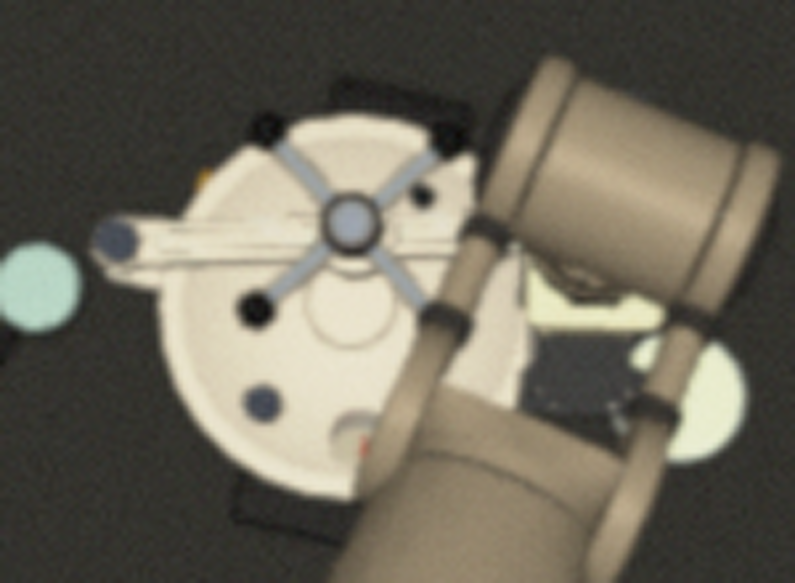

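The bar has not moved (hub still at (351,222)), yet the hand went 59 mm. I need the side view to see where the fingers are.

```bash
python3 - <<'E'
from h import *
p=observe()["tool_pos"]
print(proj("side",p),proj("top",p))
for q in((.5457,-.1305,.212),(.564,-.13,.212),(.538,.0095,.279),(.4707,-.1333,.227)):print(q,proj("side",q),proj("top",q))
crop("side",255,150,150,110,5.3,"pics/side3.png",[p])
E
```

```text
(np.float64(323.7086323264722), np.float64(184.63036442574884)) (np.float64(352.54043840509576), np.float64(196.28532492294707))
(0.5457, -0.1305, 0.212) (np.float64(316.3538649061291), np.float64(179.09927714366813)) (np.float64(353.1194819625186), np.float64(188.07205142237265))
(0.564, -0.13, 0.212) (np.float64(311.1324317586575), np.float64(178.26032986605827)) (np.float64(353.06631733397825), np.float64(182.69767794254176))
(0.538, 0.0095, 0.279) (np.float64(303.98190178740276), np.float64(186.11333911952374)) (np.float64(310.807836792482), np.float64(186.43862689366242))
(0.4707, -0.1333, 0.227) (np.float64(338.2695030350506), np.float64(178.70842082006868)) (np.float64(353.92050299543246), np.float64(209.95863422376368))
```

View pics/side3.png

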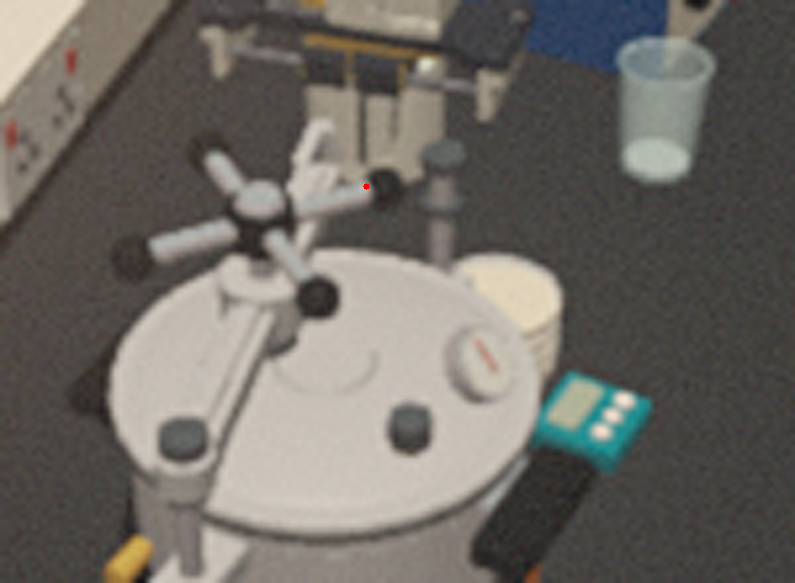

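Side view: hub still at crop (258,200), fork at about (315,160), fingers at (305–440, 90–185). I'll magnify the fork/finger area.

```bash
python3 - <<'E'
from h import *
x,y,w,h,s=290,145,64,48,12
a=cv2.imread("pics/side0.png")[y:y+h,x:x+w]; b=read_camera("side")[:,:,::-1][y:y+h,x:x+w]
im=np.hstack([cv2.resize(i,None,fx=s/2,fy=s/2,interpolation=cv2.INTER_CUBIC) for i in(a,b)])
cv2.imwrite("pics/side4.png",im); print(im.shape)
E
```

```text
(288, 768, 3)
```

View pics/side4.png

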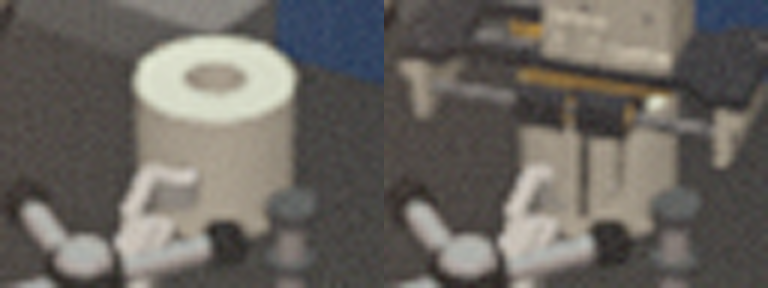

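The beige block is the paper roll in the background; the closed fingers are around (550–625, 120–215) and end level with the bar's top. They may have slid over it without touching. I'll lift, go back behind the bar, and push lower.

Call:
step_arm(commands=[{"translation": [0, 0, -25], "roll": 0}, {"translation": [0, 0, -25], "roll": 0}, {"translation": [0, 20, -5], "roll": 0}, {"translation": [0, 20, 0], "roll": 0}, {"translation": [0, 20, 0], "roll": 0}, {"translation": [0, 20, 0], "roll": 0}, {"translation": [0, 20, 0], "roll": 0}, {"translation": [5, 0, 20], "roll": 0}, {"translation": [0, 0, 20], "roll": 0}, {"translation": [0, 0, 20], "roll": 0}, {"translation": [0, 0, 7], "roll": 0}])

```text
time: 6.45
tool_pos: [0.6194, -0.1246, 0.1794]
tool_rot: [-3.137, -0.002, 1.572]
contact_force: [-0.3, -0.3, 0.7]
opening: 0.0004
grip_force: 0.0
```

Call:
step_arm(commands=[{"translation": [0, -10, 0], "roll": 0}, {"translation": [0, -10, 0], "roll": 0}, {"translation": [0, -10, 0], "roll": 0}, {"translation": [0, -6, 0], "roll": 0}, {"translation": [0, -6, 0], "roll": 0}, {"translation": [0, -6, 0], "roll": 0}])

```text
time: 6.95
tool_pos: [0.573, -0.1256, 0.1836]
tool_rot: [3.139, 0.001, 1.572]
contact_force: [2.5, -0.6, 0.6]
opening: 0.0007
grip_force: 1.0
```

```bash
python3 - <<'E'
from h import *
for c in("top","side"):
    read_camera(c)
    for n in("star_wheel",):print(c,n,[(np.round(d["at"],3).tolist(),round(d["confidence"],2)) for d in search_frame(c,n)[:2]])
st()
E
```

```text
top star_wheel [([0.543, 0.025, 0.26], 0.69)]
side star_wheel [([0.532, 0.022, 0.262], 0.8)]
{'time': 7.15, 'qpos': [-0.346, 0.471, 1.384, 0.0, 1.287, -0.347], 'tool_pos': [0.573, -0.125, 0.183], 'tool_rot': [3.141, 0.0, 1.572], 'contact_force': [-0.364, 0.03, 0.107], 'torque': [0.015, -0.104, 0.008], 'opening': 0.001, 'grip_force': 0.037}
```

Contact now felt (2.5 N). Keep pushing.

Call:
step_arm(commands=[{"translation": [0, -6, 0], "roll": 0}, {"translation": [0, -6, 0], "roll": 0}, {"translation": [0, -6, 0], "roll": 0}, {"translation": [0, -6, 0], "roll": 0}, {"translation": [0, -6, 0], "roll": 0}])

```text
time: 7.57
tool_pos: [0.542, -0.1255, 0.1831]
tool_rot: [3.141, 0.0, 1.572]
contact_force: [2.7, -1.8, 1.0]
opening: 0.0003
grip_force: 1.2
```

```bash
python3 - <<'E'
from h import *
for c in("top","side"):
    read_camera(c)
    for n in("star_wheel",):print(c,n,[(np.round(d["at"],3).tolist(),round(d["confidence"],2)) for d in search_frame(c,n)[:2]])
st()
E
```

```text
top star_wheel [([0.525, 0.026, 0.261], 0.78)]
side star_wheel [([0.52, 0.022, 0.264], 0.6)]
{'time': 7.767, 'qpos': [-0.365, 0.418, 1.472, 0.0, 1.254, -0.365], 'tool_pos': [0.542, -0.125, 0.183], 'tool_rot': [-3.14, -0.001, 1.572], 'contact_force': [0.354, -0.138, -0.252], 'torque': [0.02, -0.087, 0.075], 'opening': 0.0, 'grip_force': 0.0}
```

The bar moves. Continue gently to the stop.

Call:
step_arm(commands=[{"translation": [0, -6, 0], "roll": 0}, {"translation": [0, -6, 0], "roll": 0}, {"translation": [0, -5, 0], "roll": 0}, {"translation": [0, -4, 0], "roll": 0}])

```text
time: 8.1
tool_pos: [0.5209, -0.125, 0.1829]
tool_rot: [-3.142, -0.0, 1.572]
contact_force: [2.7, 1.0, 1.3]
opening: 0.0003
grip_force: 1.0
```

Call:
step_arm(commands=[{"translation": [0, -3, 0], "roll": 0}, {"translation": [0, -3, 0], "roll": 0}])

```text
time: 8.27
tool_pos: [0.5153, -0.1252, 0.1831]
tool_rot: [3.141, -0.0, 1.572]
contact_force: [2.5, 2.1, 1.2]
opening: 0.0004
grip_force: 1.2
```

Call:
step_arm(commands=[{"translation": [0, -3, 0], "roll": 0}, {"translation": [0, -2, 0], "roll": 0}])

```text
time: 8.43
tool_pos: [0.5103, -0.1252, 0.1831]
tool_rot: [3.141, -0.0, 1.572]
contact_force: [2.8, 1.8, 2.5]
opening: 0.0008
grip_force: 1.3
```

Call:
step_arm(commands=[{"translation": [0, -2, 0], "roll": 0}, {"translation": [0, -2, 0], "roll": 0}])

```text
time: 8.6
tool_pos: [0.5065, -0.1252, 0.183]
tool_rot: [3.141, -0.0, 1.572]
contact_force: [2.6, 3.0, 1.9]
opening: 0.0002
grip_force: 1.5
```

Call:
step_arm(commands=[{"translation": [0, -2, 0], "roll": 0}, {"translation": [0, -1.5, 0], "roll": 0}])

```text
time: 8.77
tool_pos: [0.5037, -0.1253, 0.1831]
tool_rot: [3.14, 0.0, 1.572]
contact_force: [8.2, 2.7, 0.2]
opening: 0.0009
grip_force: 3.8
```

Call:
step_arm(commands=[{"translation": [0, -1.5, 0], "roll": 0}, {"translation": [0, -1.5, 0], "roll": 0}])

```text
time: 8.93
tool_pos: [0.5035, -0.1253, 0.1834]
tool_rot: [3.133, 0.0, 1.572]
contact_force: [18.5, 4.5, -6.3]
opening: 0.0005
grip_force: 8.7
```

At the stop (force rising to 18 N). Back off, lift, turn the wrist and look.

Call:
step_arm(commands=[{"translation": [0, 6, 0], "roll": 0}, {"translation": [0, 12, 0], "roll": 0}, {"translation": [0, 12, 0], "roll": 0}, {"translation": [0, 0, -30], "roll": 0}, {"translation": [0, 0, -30], "roll": 0}, {"translation": [0, 0, -30], "roll": 0}, {"translation": [0, 0, -30], "roll": 0}, {"translation": [0, 0, -30], "roll": 0}, {"translation": [0, 0, -10], "roll": -0.12}, {"translation": [0, 0, 0], "roll": -0.12}, {"translation": [0, 0, 0], "roll": -0.12}, {"translation": [0, 0, 0], "roll": -0.12}])

```text
time: 9.93
tool_pos: [0.5294, -0.1258, 0.3426]
tool_rot: [-3.139, -0.0, 2.057]
contact_force: [0.0, -0.8, -0.4]
opening: 0.0002
grip_force: 0.0
```

Call:
step_arm(commands=[{"translation": [0, 0, 0], "roll": -0.12}, {"translation": [0, 0, 0], "roll": -0.12}, {"translation": [0, 0, 0], "roll": -0.12}, {"translation": [0, 0, 0], "roll": -0.12}, {"translation": [0, 0, 0], "roll": -0.12}, {"translation": [0, 0, 0], "roll": -0.12}, {"translation": [0, 0, 0], "roll": -0.12}, {"translation": [0, 0, 0], "roll": -0.12}, {"translation": [0, 0, 0], "roll": -0.12}, {"translation": [0, 0, 0], "roll": -0.12}, {"translation": [0, 0, 0], "roll": -0.12}, {"translation": [0, 0, 0], "roll": -0.12}, {"translation": [0, 0, 0], "roll": -0.12}, {"translation": [0, 0, 0], "roll": -0.12}, {"translation": [0, 0, 0], "roll": -0.12}, {"translation": [0, 0, 0], "roll": -0.12}, {"translation": [0, 0, 0], "roll": -0.12}, {"translation": [0, 0, 0], "roll": -0.12}, {"translation": [0, 0, 0], "roll": -0.12}, {"translation": [0, 0, 0], "roll": -0.1}], fingers=1)

```text
time: 11.6
tool_pos: [0.5389, -0.0963, 0.3413]
tool_rot: [3.141, -0.029, -1.911]
contact_force: [0.2, 0.2, 0.4]
opening: 0.0919
grip_force: 0.0
```

```bash
python3 - <<'E'
from h import *
st();crop("top",245,145,150,110,5.3,"pics/top5.png")
for c in("top","side"):
    read_camera(c); print(c,[(np.round(d["at"],3).tolist(),round(d["confidence"],2)) for d in search_frame(c,"star_wheel")[:2]])
E
```

```text
{'time': 11.6, 'qpos': [-0.299, 0.326, 1.179, -0.029, 1.638, -3.102], 'tool_pos': [0.539, -0.096, 0.341], 'tool_rot': [3.141, -0.029, -1.911], 'contact_force': [0.199, 0.195, 0.414], 'torque': [0.195, -0.084, 0.027], 'opening': 0.092, 'grip_force': 0.0}
top [([0.491, 0.033, 0.258], 0.68)]
side [([0.498, 0.024, 0.263], 0.96)]
```

View pics/top5.png

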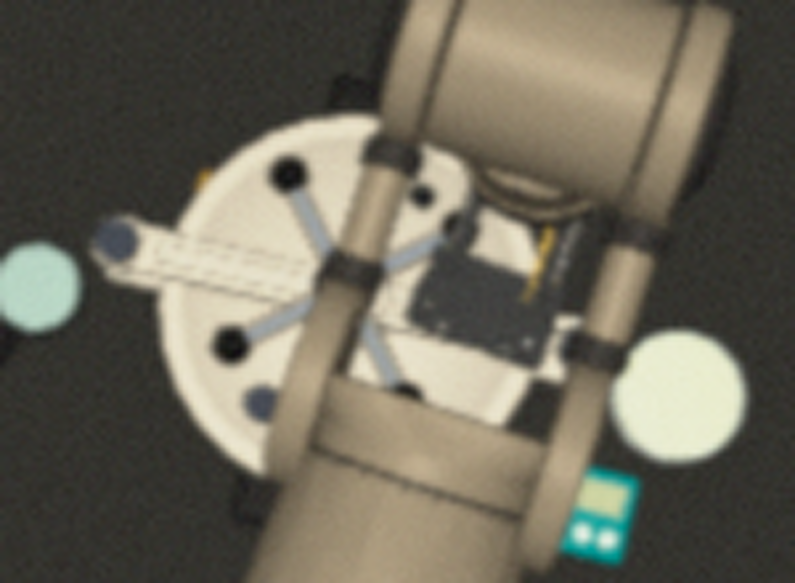

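The bar now runs from pivot (117,240) toward the catch post; balls at (288,175), (232,346), (402,392); hub near (345,283). The wrist hit its end stop, so I'll move toward the wheel before the final turn.

```bash
python3 - <<'E'
from h import *
f=lambda u,v,z:ray("top",245+u/5.3-.5,145+v/5.3-.5,z)
a,b,c=f(288,175,.257),f(232,346,.257),f(403,394,.257)
m=(a+c)/2; print(m,np.linalg.norm(a-c))
v=(a-b)[:2]; print("diag",np.linalg.norm(v))
# centre from a,b: perpendicular offset to right
n=np.array([v[1],-v[0]]); ctr=(a+b)[:2]/2+n/2; print("ctr",ctr)
for p in(a,b,c):print(np.degrees(np.arctan2(*(p[:2]-ctr)[::-1])))
P=f(117,240,.227)[:2]; C=f(580,347,.227)[:2]; h=ctr-P; t=C-P
print("bridge est",np.arctan2(*h[::-1])-np.arctan2(*t[::-1]))
E
```

```text
[0.50307661 0.01309418 0.257     ] 0.15233317618198164
diag 0.11075568721679747
ctr [0.5010026  0.01239929]
29.04360279813023
119.04360279813022
-150.3381026037392
bridge est 0.004592087143278523
```

Call:
step_arm(commands=[{"translation": [-14, 11, 0], "roll": 0}, {"translation": [-14, 11, 0], "roll": 0}, {"translation": [-14, 11, 0], "roll": 0}, {"translation": [-14, 11, 0], "roll": 0}, {"translation": [-14, 11, 0], "roll": 0}, {"translation": [-14, 11, 0], "roll": 0}, {"translation": [0, 0, 0], "roll": 0}, {"translation": [0, 0, 0], "roll": 0}, {"translation": [0, 0, 0], "roll": 0}])

```text
time: 12.6
tool_pos: [0.5052, 0.0069, 0.3396]
tool_rot: [-3.14, -0.026, -1.905]
contact_force: [0.5, 0.2, 0.2]
opening: 0.0919
grip_force: 0.0
```

```bash
cat >> h.py <<'E'
def go(x,y,z,yaw=None):
    s=st(); d=np.array([x,y,z])-s["tool_pos"]
    from scipy.spatial.transform import Rotation as R
    r=R.from_euler("xyz",s["tool_rot"]); print("tool mm",np.round(1000*r.inv().apply(d),1).tolist(), "roll",None if yaw is None else round(((s["tool_rot"][2]-yaw+np.pi)%(2*np.pi))-np.pi,3))
E
python3 -c "
from h import *
go(.5,.012,.3,4.428)"
```

```text
{'time': 12.6, 'qpos': [-0.121, 0.242, 1.299, -0.026, 1.605, -2.929], 'tool_pos': [0.505, 0.007, 0.34], 'tool_rot': [-3.14, -0.026, -1.905], 'contact_force': [0.477, 0.159, 0.23], 'torque': [0.139, -0.044, -0.011], 'opening': 0.092, 'grip_force': 0.0}
tool mm [-4.2, 6.7, 39.5] roll -0.05
```

Call:
step_arm(commands=[{"translation": [-2, 3, 10], "roll": -0.025}, {"translation": [-2, 3, 10], "roll": -0.025}, {"translation": [0, 0, 10], "roll": 0}, {"translation": [0, 0, 10], "roll": 0}, {"translation": [0, 0, 0], "roll": 0}])

```text
time: 13.02
tool_pos: [0.4997, 0.0115, 0.2975]
tool_rot: [3.138, -0.027, -1.856]
contact_force: [-0.5, 1.1, -0.1]
opening: 0.092
grip_force: 0.0
```

```bash
python3 -c "
from h import *
go(.5,.012,.247,4.428)
crop('side',255,130,150,110,5.3,'pics/side6.png')"
```

```text
{'time': 13.017, 'qpos': [-0.113, 0.246, 1.404, -0.026, 1.499, -2.968], 'tool_pos': [0.5, 0.012, 0.298], 'tool_rot': [3.138, -0.027, -1.856], 'contact_force': [-0.548, 1.075, -0.115], 'torque': [0.213, -0.099, 0.013], 'opening': 0.092, 'grip_force': 0.0}
tool mm [-1.9, -0.3, 50.5] roll -0.0
```

View pics/side6.png

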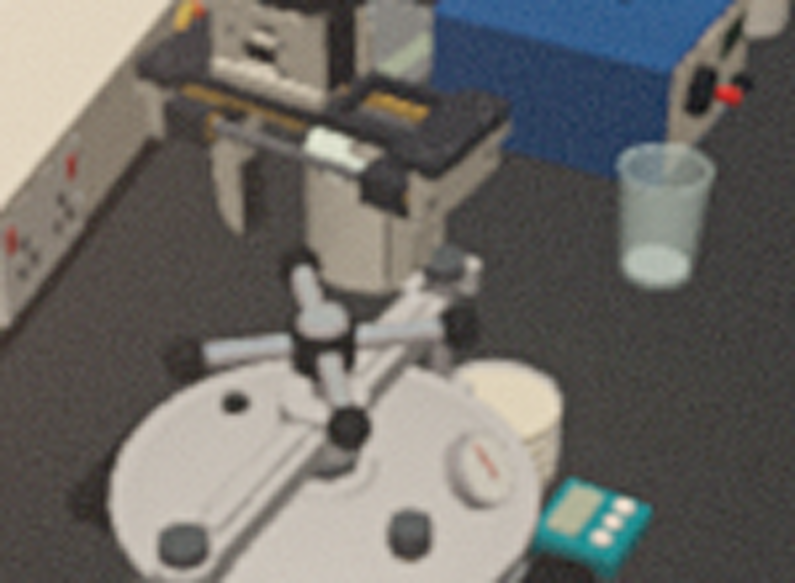

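Side view: the fork surrounds the catch post (450,265); hub top at (325,318); one finger tip at (235,230). Checking against the projection of the fingertips.

```bash
python3 -c "
from h import *
from scipy.spatial.transform import Rotation as R
s=observe();r=R.from_euler('xyz',s['tool_rot']).as_matrix();p=np.array(s['tool_pos'])
for k in(-.065,-.046,0,.046,.065):
  for dz in (0,-.02):
    q=p+r[:,1]*k+r[:,2]*dz;u,v=proj('side',q);print(k,dz,np.round(q,3),round((u-255)*5.3),round((v-130)*5.3))
u,v=proj('side',(.5,.012,.279));print((u-255)*5.3,(v-130)*5.3)
"
```

```text
-0.065 0 [ 0.563 -0.007  0.299] 227 246
-0.065 -0.02 [ 0.563 -0.006  0.319] 226 217
-0.046 0 [ 0.544 -0.001  0.299] 255 256
-0.046 -0.02 [ 0.544 -0.001  0.319] 253 227
0 0 [0.5   0.012 0.299] 322 282
0 -0.02 [0.5   0.012 0.319] 321 253
0.046 0 [0.456 0.025 0.299] 392 309
0.046 -0.02 [0.456 0.025 0.319] 392 279
0.065 0 [0.438 0.03  0.299] 421 320
0.065 -0.02 [0.438 0.03  0.319] 421 290
322.27740048305907 311.6483022729681
```

The real tips sit some 15 mm above the nominal TCP, which explains the first push going over the bar. I'll descend to z = 0.231, which is still clear of the boss, and grip.

Call:
step_arm(commands=[{"translation": [-1, 0, 12], "roll": 0}, {"translation": [-1, 0, 12], "roll": 0}, {"translation": [0, 0, 12], "roll": 0}, {"translation": [0, 0, 12], "roll": 0}, {"translation": [0, 0, 10], "roll": 0}, {"translation": [0, 0, 8], "roll": 0}, {"translation": [0, 0, 0], "roll": 0}])

```text
time: 13.65
tool_pos: [0.5001, 0.0125, 0.2325]
tool_rot: [3.14, -0.026, -1.855]
contact_force: [-0.6, 0.7, -0.2]
opening: 0.0918
grip_force: 0.0
```

```bash
python3 -c "
from h import *
go(.5,.012,.231,4.428)"
```

```text
{'time': 13.65, 'qpos': [-0.111, 0.282, 1.533, -0.026, 1.333, -2.962], 'tool_pos': [0.5, 0.012, 0.232], 'tool_rot': [3.14, -0.026, -1.855], 'contact_force': [-0.627, 0.681, -0.204], 'torque': [0.168, -0.036, -0.015], 'opening': 0.092, 'grip_force': 0.0}
tool mm [0.5, -0.0, 1.5] roll 0.0
```

Now close gently on the hub.

Call:
step_arm(commands=[{"translation": [0, 0, 0], "roll": 0}, {"translation": [0, 0, 0], "roll": 0}, {"translation": [0, 0, 0], "roll": 0}, {"translation": [0, 0, 0], "roll": 0}, {"translation": [0, 0, 0], "roll": 0}, {"translation": [0, 0, 0], "roll": 0}, {"translation": [0, 0, 0], "roll": 0}, {"translation": [0, 0, 0], "roll": 0}], fingers=0, grip_force=15)

```text
time: 14.32
tool_pos: [0.5008, 0.0129, 0.2337]
tool_rot: [-3.141, -0.026, -1.854]
contact_force: [3.9, -2.1, -0.1]
opening: 0.043
grip_force: 1.8
```

Call:
step_arm(commands=[{"translation": [0, 0, 0], "roll": 0}, {"translation": [0, 0, 0], "roll": 0}, {"translation": [0, 0, 0], "roll": 0}, {"translation": [0, 0, 0], "roll": 0}], grip_force=30)

```text
time: 14.65
tool_pos: [0.5016, 0.0125, 0.2338]
tool_rot: [-3.139, -0.026, -1.854]
contact_force: [4.7, -2.7, -1.4]
opening: 0.0392
grip_force: 29.0
```

Gripped on the hub (39 mm), lightly pressing the bar to its stop. Wind.

Call:
step_arm(commands=[{"translation": [0, 0, 0.12], "roll": 0.1}, {"translation": [0, 0, 0.13], "roll": 0.1}, {"translation": [0, 0, 0.13], "roll": 0.1}, {"translation": [0, 0, 0.13], "roll": 0.1}, {"translation": [0, 0, 0.13], "roll": 0.1}, {"translation": [0, 0, 0.13], "roll": 0.1}])

```text
time: 15.15
tool_pos: [0.5021, 0.0123, 0.2331]
tool_rot: [-3.124, -0.019, -2.459]
contact_force: [8.6, -3.1, -1.0]
opening: 0.0394
grip_force: 31.5
```

```bash
python3 -c "
from h import *
st()"
```

```text
{'time': 15.15, 'qpos': [-0.111, 0.281, 1.532, -0.027, 1.329, -2.358], 'tool_pos': [0.502, 0.012, 0.233], 'tool_rot': [-3.124, -0.019, -2.459], 'contact_force': [8.615, -3.095, -1.0], 'torque': [-0.044, -1.056, 0.315], 'opening': 0.039, 'grip_force': 31.529}
```

Call:
step_arm(commands=[{"translation": [0, 0, 0.13], "roll": 0.1}, {"translation": [0, 0, 0.13], "roll": 0.1}, {"translation": [0, 0, 0.13], "roll": 0.1}, {"translation": [0, 0, 0.13], "roll": 0.1}, {"translation": [0, 0, 0.13], "roll": 0.1}, {"translation": [0, 0, 0.13], "roll": 0.1}, {"translation": [0, 0, 0.13], "roll": 0.1}, {"translation": [0, 0, 0.13], "roll": 0.1}])

```text
time: 15.82
tool_pos: [0.5029, 0.0115, 0.2321]
tool_rot: [-3.115, 0.001, 3.024]
contact_force: [9.8, -7.7, -3.3]
opening: 0.0394
grip_force: 31.3
```

```bash
python3 -c "
from h import *
st()"
```

```text
{'time': 15.817, 'qpos': [-0.111, 0.282, 1.533, -0.028, 1.325, -1.558], 'tool_pos': [0.503, 0.011, 0.232], 'tool_rot': [-3.115, 0.001, 3.024], 'contact_force': [9.828, -7.703, -3.271], 'torque': [-0.367, -1.72, 0.273], 'opening': 0.039, 'grip_force': 31.272}
```

Call:
step_arm(commands=[{"translation": [0, 0, 0.15], "roll": 0.1}, {"translation": [0, 0, 0.15], "roll": 0.1}, {"translation": [0, -1, 0.15], "roll": 0.1}, {"translation": [0, 0, 0.15], "roll": 0.1}, {"translation": [0, 0, 0.15], "roll": 0.1}, {"translation": [0, 0, 0.15], "roll": 0.1}])

```text
time: 16.32
tool_pos: [0.5026, 0.0101, 0.2315]
tool_rot: [-3.12, 0.017, 2.424]
contact_force: [7.5, -8.9, -1.5]
opening: 0.039
grip_force: 30.9
```

```bash
python3 -c "
from h import *
st()"
```

```text
{'time': 16.317, 'qpos': [-0.114, 0.282, 1.536, -0.029, 1.322, -0.96], 'tool_pos': [0.503, 0.01, 0.231], 'tool_rot': [-3.12, 0.017, 2.424], 'contact_force': [7.455, -8.918, -1.475], 'torque': [-0.845, -1.77, 0.267], 'opening': 0.039, 'grip_force': 30.895}
```

Call:
step_arm(commands=[{"translation": [0, 0, 0.13], "roll": 0.1}, {"translation": [0, 0, 0.13], "roll": 0.1}, {"translation": [0, 0, 0.13], "roll": 0.1}, {"translation": [0, 0, 0.13], "roll": 0.1}, {"translation": [0, 0, 0.13], "roll": 0.1}, {"translation": [0, 0, 0.13], "roll": 0.1}])

```text
time: 16.82
tool_pos: [0.5018, 0.0093, 0.2307]
tool_rot: [-3.131, 0.028, 1.824]
contact_force: [4.1, -12.0, -0.6]
opening: 0.0393
grip_force: 31.0
```

```bash
python3 -c "
from h import *
st()"
```

```text
{'time': 16.817, 'qpos': [-0.114, 0.282, 1.538, -0.03, 1.322, -0.36], 'tool_pos': [0.502, 0.009, 0.231], 'tool_rot': [-3.131, 0.028, 1.824], 'contact_force': [4.059, -11.992, -0.578], 'torque': [-1.525, -1.112, 0.207], 'opening': 0.039, 'grip_force': 31.002}
```

Call:
step_arm(commands=[{"translation": [-1.5, -2, 0.1], "roll": 0.05}, {"translation": [0, 0, 0.13], "roll": 0.1}, {"translation": [0, 0, 0.13], "roll": 0.1}, {"translation": [0, 0, 0.13], "roll": 0.1}, {"translation": [0, 0, 0.13], "roll": 0.1}, {"translation": [0, 0, 0.07], "roll": 0.05}])

```text
time: 17.32
tool_pos: [0.5004, 0.0086, 0.2302]
tool_rot: [3.138, 0.027, 1.324]
contact_force: [5.3, -6.3, 1.2]
opening: 0.0394
grip_force: 30.6
```

```bash
python3 -c "
from h import *
st()"
```

```text
{'time': 17.317, 'qpos': [-0.118, 0.28, 1.543, -0.028, 1.319, 0.136], 'tool_pos': [0.5, 0.009, 0.23], 'tool_rot': [3.138, 0.027, 1.324], 'contact_force': [5.289, -6.318, 1.152], 'torque': [-0.704, -0.91, 0.201], 'opening': 0.039, 'grip_force': 30.63}
```

Call:
step_arm(commands=[{"translation": [0, -1, 0.08], "roll": 0.1}, {"translation": [0, 0, 0.08], "roll": 0.1}, {"translation": [0, 0, 0.08], "roll": 0.1}, {"translation": [0, 0, 0.08], "roll": 0.1}, {"translation": [0, 0, 0.08], "roll": 0.1}, {"translation": [0, 0, 0.08], "roll": 0.1}])

```text
time: 17.82
tool_pos: [0.4993, 0.0094, 0.2301]
tool_rot: [3.124, 0.019, 0.724]
contact_force: [4.6, -3.5, 4.2]
opening: 0.0393
grip_force: 30.7
```

```bash
python3 -c "
from h import *
st()"
```

```text
{'time': 17.817, 'qpos': [-0.117, 0.278, 1.546, -0.027, 1.318, 0.736], 'tool_pos': [0.499, 0.009, 0.23], 'tool_rot': [3.124, 0.019, 0.724], 'contact_force': [4.626, -3.544, 4.15], 'torque': [-0.004, -0.599, 0.325], 'opening': 0.039, 'grip_force': 30.717}
```

Fz is rising and z is no longer falling, so the pad has probably reached the boss. Continue without descent.

Call:
step_arm(commands=[{"translation": [0, 0, 0], "roll": 0.1}, {"translation": [0, 0, 0], "roll": 0.1}, {"translation": [0, 0, 0], "roll": 0.1}, {"translation": [0, 0, 0], "roll": 0.1}])

```text
time: 18.15
tool_pos: [0.4991, 0.0101, 0.2301]
tool_rot: [3.12, 0.01, 0.324]
contact_force: [4.9, -1.6, 3.7]
opening: 0.0392
grip_force: 30.8
```

```bash
python3 -c "
from h import *
st()"
```

```text
{'time': 18.15, 'qpos': [-0.117, 0.277, 1.546, -0.025, 1.318, 1.136], 'tool_pos': [0.499, 0.01, 0.23], 'tool_rot': [3.12, 0.01, 0.324], 'contact_force': [4.858, -1.622, 3.747], 'torque': [0.716, -0.65, 0.316], 'opening': 0.039, 'grip_force': 30.752}
```

Call:
step_arm(commands=[{"translation": [0, 0, 0], "roll": 0.1}, {"translation": [0, 0, 0], "roll": 0.1}, {"translation": [0, 0, 0], "roll": 0.1}, {"translation": [0, 0, 0], "roll": 0.1}])

```text
time: 18.48
tool_pos: [0.4993, 0.0108, 0.2301]
tool_rot: [3.118, 0.001, -0.076]
contact_force: [4.7, 0.2, 3.2]
opening: 0.0393
grip_force: 31.0
```

```bash
python3 -c "
from h import *
st()"
```

```text
{'time': 18.483, 'qpos': [-0.116, 0.277, 1.546, -0.024, 1.318, 1.536], 'tool_pos': [0.499, 0.011, 0.23], 'tool_rot': [3.118, 0.001, -0.076], 'contact_force': [4.701, 0.186, 3.182], 'torque': [1.168, -0.934, 0.297], 'opening': 0.039, 'grip_force': 30.967}
```

Call:
step_arm(commands=[{"translation": [0, 0, 0], "roll": 0.1}, {"translation": [0, 0, 0], "roll": 0.1}, {"translation": [0, 0, 0], "roll": 0.1}, {"translation": [0, 0, 0], "roll": 0.1}])

```text
time: 18.82
tool_pos: [0.4997, 0.0112, 0.2301]
tool_rot: [3.121, -0.009, -0.475]
contact_force: [5.4, 1.8, 2.5]
opening: 0.0394
grip_force: 31.0
```

```bash
python3 -c "
from h import *
st()"
```

```text
{'time': 18.817, 'qpos': [-0.116, 0.277, 1.546, -0.023, 1.317, 1.936], 'tool_pos': [0.5, 0.011, 0.23], 'tool_rot': [3.121, -0.009, -0.475], 'contact_force': [5.421, 1.843, 2.537], 'torque': [1.322, -1.401, 0.272], 'opening': 0.039, 'grip_force': 30.984}
```

Call:
step_arm(commands=[{"translation": [0, 0, 0], "roll": 0.1}, {"translation": [0, 0, 0], "roll": 0.1}, {"translation": [0, 0, 0], "roll": 0.1}, {"translation": [0, 0, 0], "roll": 0.1}])

```text
time: 19.15
tool_pos: [0.5002, 0.0114, 0.2301]
tool_rot: [3.127, -0.017, -0.875]
contact_force: [7.7, 3.5, 1.3]
opening: 0.0395
grip_force: 30.8
```

```bash
python3 -c "
from h import *
st()"
```

```text
{'time': 19.15, 'qpos': [-0.115, 0.278, 1.546, -0.023, 1.316, 2.336], 'tool_pos': [0.5, 0.011, 0.23], 'tool_rot': [3.127, -0.017, -0.875], 'contact_force': [7.694, 3.455, 1.291], 'torque': [1.238, -1.801, 0.386], 'opening': 0.04, 'grip_force': 30.819}
```

Call:
step_arm(commands=[{"translation": [0, 0, 0], "roll": 0.1}, {"translation": [0, 0, 0], "roll": 0.1}])

```text
time: 19.32
tool_pos: [0.5004, 0.0115, 0.23]
tool_rot: [3.131, -0.02, -1.075]
contact_force: [8.2, 4.6, 0.3]
opening: 0.0394
grip_force: 30.7
```

```bash
python3 -c "
from h import *
st()"
```

```text
{'time': 19.317, 'qpos': [-0.115, 0.278, 1.545, -0.023, 1.316, 2.536], 'tool_pos': [0.5, 0.012, 0.23], 'tool_rot': [3.131, -0.02, -1.075], 'contact_force': [8.218, 4.558, 0.315], 'torque': [1.215, -1.873, 0.494], 'opening': 0.039, 'grip_force': 30.689}
```

Call:
step_arm(commands=[{"translation": [0, 0, 0], "roll": 0.05}])

```text
time: 19.4
tool_pos: [0.5005, 0.0115, 0.23]
tool_rot: [3.132, -0.02, -1.125]
contact_force: [8.6, 4.3, 0.3]
opening: 0.0394
grip_force: 30.6
```

```bash
python3 -c "
from h import *
print(observe()['torque'][2])
for i in range(4):
  read_camera('top');print(observe()['torque'][2])"
```

```text
0.4461628199154366
0.2897384645339355
0.09368473196223939
0.07645426661375307
0.06716875443224561
```

Call:
step_arm(commands=[{"translation": [0, 0, 0], "roll": 0.05}, {"translation": [0, 0, 0], "roll": 0.05}])

```text
time: 19.77
tool_pos: [0.5006, 0.0116, 0.23]
tool_rot: [3.135, -0.021, -1.222]
contact_force: [10.9, 4.5, -0.4]
opening: 0.0395
grip_force: 30.6
```

```bash
python3 -c "
from h import *
st()"
```

```text
{'time': 19.767, 'qpos': [-0.115, 0.278, 1.545, -0.023, 1.315, 2.683], 'tool_pos': [0.501, 0.012, 0.23], 'tool_rot': [3.135, -0.021, -1.222], 'contact_force': [10.854, 4.534, -0.449], 'torque': [1.141, -1.935, 0.537], 'opening': 0.04, 'grip_force': 30.593}
```

Torque reached 0.54 N m, in the hand-tight range. Release and lift.

Call:
step_arm(commands=[{"translation": [0, 0, 0], "roll": 0}, {"translation": [0, 0, 0], "roll": 0}, {"translation": [0, 0, 0], "roll": 0}, {"translation": [0, 0, 0], "roll": 0}, {"translation": [0, 0, 0], "roll": 0}, {"translation": [0, 0, 0], "roll": 0}, {"translation": [0, 0, 0], "roll": 0}, {"translation": [0, 0, 0], "roll": 0}, {"translation": [0, 0, -5], "roll": 0}, {"translation": [0, 0, -15], "roll": 0}, {"translation": [0, 0, -20], "roll": 0}, {"translation": [0, 0, -20], "roll": 0}, {"translation": [0, 0, -20], "roll": 0}, {"translation": [0, 0, -20], "roll": 0}, {"translation": [0, 0, -20], "roll": 0}, {"translation": [0, 0, 0], "roll": 0}, {"translation": [0, 0, 0], "roll": 0}], fingers=1)

```text
time: 21.18
tool_pos: [0.4988, 0.0131, 0.3499]
tool_rot: [3.129, -0.022, -1.221]
contact_force: [-0.4, -0.3, -1.2]
opening: 0.0917
grip_force: 0.0
```

```bash
python3 -c "
from h import *
st()
crop('side',255,130,150,110,5.3,'pics/side7.png')"
```

```text
{'time': 21.183, 'qpos': [-0.11, 0.226, 1.292, -0.025, 1.625, 2.68], 'tool_pos': [0.499, 0.013, 0.35], 'tool_rot': [3.129, -0.022, -1.221], 'contact_force': [-0.431, -0.325, -1.221], 'torque': [0.12, -0.001, -0.001], 'opening': 0.092, 'grip_force': 0.0}
```

View pics/side7.png

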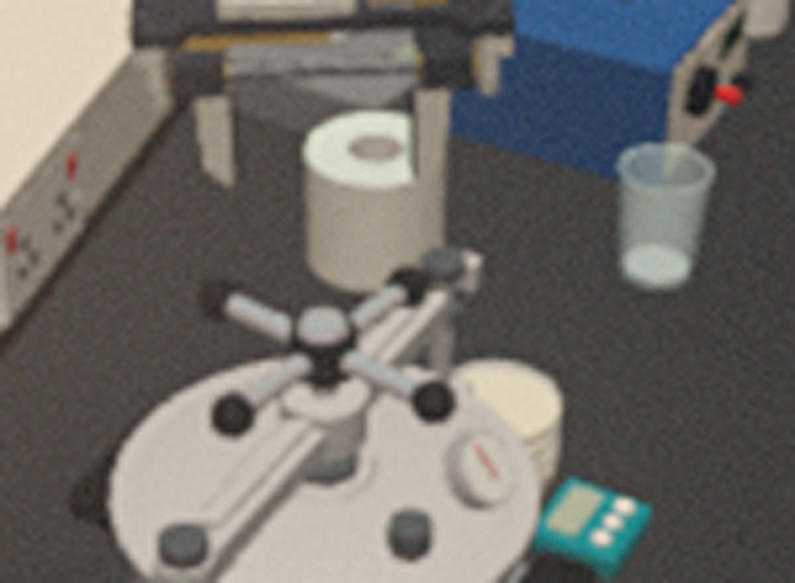

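The fork is still round the catch post (445,270), the bar is up against the collars with the pad on the boss, and the hand is clear. Handing in.

```bash
python3 -c "
from cell import *
print(hand_in())"
```

```text
the job is handed in; nothing more can be done
None
```

The bar is home round the catch post and the wheel is wound to about 0.54 N m (hand-tight range). The hand is clear, and I saw no bystander disturbed. The job was handed in at about 21 s, but the hand-in returned no verdict.

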